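Lock a moulding board on the forming bed with a T-key

ROBOT

A 7-joint arm with a two-finger parallel gripper is mounted at the origin on the work surface. World frame = base frame: x ahead of the robot, y to its left, z up, the work surface at z = 0. Lengths are in m, angles in rad, forces in N, time in s.
With the tool pointing down it reaches from about 0.425 to 0.925 m from the base axis. Payload 6.8 kg.
Tool frame: the origin (TCP) lies midway between the tips of the shut fingers; the grasp point (between the pads) lies r.grip_point_offset behind it (r.grip_point_offset is the distance from the TCP to the grasp point, in m); z points along the fingers, y is the direction in which the jaws open and shut (so a half turn about z gives the same grasp; the last joint's range is limited). The gripper opens to 85 mm and grips with 20 to 120 N. Pads are 22 mm wide; open, the fingers measure 114 mm over their backs; the gripper's body (76 mm by 85 mm) begins 54 mm behind the grasp point. The pads swing forward as they close: fully open they stand 13 mm farther back than shut.
Start: joints at [-1.451, 0.477, 0.022, 1.555, -0.011, 1.109, -0.083], TCP at [0.152, 0.658, 0.231] pointing down, gripper open.
Joint ranges: [-2.96, 2.96], [-0.34, 2.1], [-1.41, 1.46], [0.24, 2.44], [-1.37, 4.51], [0.17, 1.92], [-2.96, 2.96]. Speed limits (rad/s): [2.39, 2.39, 3.14, 3.14, 3.14, 3.14, 3.14].

INTERFACE

Orientations are given as a rotation vector (axis times angle).
In Python, from bench import r gives the robot as it stands. The module is installed in compiled form; this text tells all that it offers.
- The arm moves only by the tool play_rows, never from a script. Its argument "deltas" is a list of rows, each a list of 3 entries, a list of its own where there are three numbers: the finger opening in mm, from 0 to 85.4, then the shift along the tool's x, y, z in mm, then the turn, a rotation vector about the tool's x, y, z in rad. A call has 1 to 8 rows; each row is the pose to reach, as a shift and turn from the pose measured when the call began, along the tool's axes at that moment; what a row does not reach only later rows make up. A row lasts 1/8 s, in which the tool goes at most 62.5 mm and 10.7 degrees, less where a joint would pass 70% of its speed; a pose out of reach is approached as far as the arm can. A call with a gripper value outside its range is refused whole. The fingers move at their own pace and stop on an object; "squeeze" is the grip in N (left out, the last holds). Time passes only in rows, so rows that repeat a pose let the fingers close. It gives the time, the measured TCP pose, the force and the opening at its end, in the units of the state.
- r.get_obs(): the state, without advancing time (a new reading comes with each control period).
- r.grab_frame(name): name is "side" or "top"; returns (picture, depth): 420x560x3 uint8, red, green, blue; 420x560 float32, m along the optical axis (not along the pixel's ray), 0 where there is no reading.
- r.camera_model(name): a dict with "mtx" (3x3 intrinsics, pixels), "rvec" (rotation vector, rad) and "tvec" (3), from world to camera coordinates, as OpenCV has them. Camera axes: x right, y down, z forward; pixel columns grow to the right and rows downward; lengths in m; the calibration is good to about 2 mm. A picture is of the moment at which its call begins. camera_model takes no time and is no camera call.
- r.hand_in(): hands the job in, once; it reports no verdict.
The state is a dict: "clock": time; "joints": joint angles; "qvel": joint speeds; "tau": joint torques, N m; "tcp_pos": TCP position; "orientation": TCP orientation; "contact_force": force on the tool from outside, world axes, zero at the start; "moment": the same for the moment, N m; "grip_width": finger opening in m.
Only numpy, scipy, OpenCV 4.12 (cv2) and the standard library are available. Lean on these libraries where they do the work, as an engineer would, in place of code of your own. Each camera call takes 0.05 s, during which the arm holds its last target. There are 200 camera calls.

TASK

Fit the wooden moulding board on the green forming bed: gently set it down between the steel lugs, pattern side up. Then take the long T-key with the red handle from the rack, pass its head down through the slots of the board and of the bed until its collar is down on the board, turn it a quarter turn so that its handle lies square across the slot, and let go. Leave the other two tools in the rack and everything else on the table where it is.

Things in the scene. Friction and masses are not known exactly. Their poses are not given: they have to be found in the camera images.
- board: Moulding board: pale wooden slab 180 (x) x 64 (y) x 30 mm (z), about 0.28 kg, dark round pattern near each end of its top, slot 62 (x) x 24 mm (y) right through its middle. Starts flat on the table, pattern up, any yaw, left or right of the bed (the rack is on the other side). Origin: centre of its underside, z up. Either end may go to either end of the bed.
- bed_seat (a point): The seat: middle of the deck's top, 60 mm above the table, x along the bed. The deck has a slot 54 (x) x 20 mm (y) right through its middle, centred here, with 38 mm of free space beneath. The seated board has its underside here and its length along x.
- bed: Forming bed, fixed, green, 250 (x) x 110 (y) mm; origin centre of underside. Steel deck (56 mm wide, 12 thick) bridges two end blocks, all 60 mm high. Lugs 26 mm high on the blocks, beside the board's sides (62 to 86 mm from the middle along x) and ends, leave it 2.5 (y) to 3.5 mm (x) play each way and flare out. Within 60 mm of the middle nothing stands beside the deck: fingers can pass.
- key: Long T-key, 120 mm tall, about 0.3 kg. Origin: centre of the head's underside, z up. Steel head 44 (x) x 12 (y) x 12 mm (z), shank 12 mm across to z 58, collar 40 mm across z 58 to 64, stem, red handle. Starts upright in any of the rack's three slots, collar on the rack's top, so its origin is 4 mm above the table, handle along the rack's x.
- key_handle (a point): Middle of the key's red handle bar, 80 (x) x 16 (y) x 24 mm (z), parallel to the head, 108 mm above the key's origin. Put in fully, the key's collar rests on the board: its origin is 28 mm below the seat and the head's top 4 mm below the deck's underside, free to turn. Either way of turning and either way round will do.
- rack: Tool rack, fixed, 96 (x) x 226 (y) x 62 mm high: steel plate on two green end walls, with three slots 52 (x) x 19 mm (y) in a row along y at -75, 0 and +75 mm. Origin: centre of its underside. Left or right of the bed.
- short_key: Short T-key with a blue handle, 96 mm tall, same shape but the shank only 22 mm long: too short for this board. In the rack, to be left there. Origin: underside of its head.
- tamper: Tamper with a round black knob, 112 mm tall with a plain round shank and a collar at z 50 mm. In the rack, to be left there. Origin: underside of its shank.
- basin: Bystander: white bowl 110 mm across, 45 mm high; origin under its centre.
- jar: Bystander: jar 60 mm across, 100 mm high, green cap; origin under its centre.
- cup: Bystander: steel cup 66 mm across, 75 mm high; origin under its centre.
- scraper: Bystander: bench scraper, steel blade 75 x 110 mm with a wooden grip 20 mm high; origin underneath, near its centre.
- dough_gauge: Bystander: white plastic spacer block 50 x 90 x 35 mm; origin under its centre.
- brush: Bystander: brush 190 mm long lying on the table; origin underneath.
- shaker: Bystander: metal shaker can with a yellow cap, 52 mm across, 60 mm high, standing 15 to 22 mm from one long side of the board, anywhere along it; origin under its centre.
Not all that is in view belongs to the job. Leave any orange look-alike of the board alone.

How it is judged:
On the way, in this order (a step that is already met when the one before it is completed fails the run):
1. the board is seated flat on the bed between the lugs (horizontal distance between board and bed_seat below 0.006 m and z of board in the frame of bed_seat between -0.004 and 0.004 m and angle between the x axis of board and the x axis of bed_seat, either way round below 0.07 rad and angle between board's own z axis and vertical below 0.05 rad), for 0.2 s.
2. the key's head is down through both slots, handle still along the slot (horizontal distance between key and bed_seat below 0.008 m and z of key in the frame of bed_seat below -0.0245 m and angle between the x axis of key and the x axis of bed_seat, either way round below 0.4 rad), for 0.05 s.
At the end, for the whole second after the job is handed in: Board flat on the deck between the lugs (6 mm, 4 degrees); red key upright in the slots (8 mm), head below the deck, collar on the board (origin 24.5-32 mm below the seat), handle within 17 degrees of square across; both at rest; blue key and tamper within 20 mm of their starts (all of step 1 and horizontal distance between key and bed_seat below 0.008 m and z of key in the frame of bed_seat between -0.032 and -0.0245 m and angle between the x axis of key and the x axis of bed_seat, either way round above 1.27 rad and angle between key's own z axis and vertical below 0.08 rad and linear speed of each of key, board below 0.02 m/s and angular speed of key below 0.1 rad/s and distance of each of short_key, tamper from where it was at the start of the episode below 0.02 m); the robot touches nothing.
It fails at once if the board is dropped or slammed on the bed (faster than 0.4 m/s within 35 mm of its seat) (distance between board and bed_seat below 0.035 m and linear speed of board above 0.4 m/s).
It fails at once if another tool is taken or knocked out of the rack (moved over 50 mm) (distance of any of short_key, tamper from where it was at the start of the episode above 0.05 m).
It fails at once if a bystander is pushed more than 30 mm from where it stood (distance of any of basin, jar, cup, scraper, dough_gauge, brush, shaker from where it was at the start of the episode above 0.03 m).
It also fails if it takes over 67 s, if anything falls off the work surface, if the arm or the gripper's body presses on something with over 40 N, if the wrist force passes 120 N, or if a joint passes its speed limit or range.

## Working session

There is one attempt and no reset: what is moved stays moved. The work goes in short steps, Python scripts to look and compute and a tool call to move; the robot and the scene stay as the last step left them, time stands still between calls to the robot, and variables do not carry over. Pictures are saved under pics/ and viewed, about 8 in all and at most 12, crops included, and the job is handed in when it is done.

Besides the shell and the picture viewer there is one more tool, called after "Call:" in YAML: its name, and indented under it one key for each argument. play_rows: Moves the arm, as the interface text tells. Its arguments: {"type":"object","properties":{"deltas":{"type":"array"},"squeeze":{"type":"number"}},"required":["deltas"]}

```bash
mkdir -p pics; cat > h.py <<'E'
import numpy as np, cv2
from scipy.spatial.transform import Rotation as R
from bench import r
def cam(n):
    c=r.camera_model(n); Rm=cv2.Rodrigues(np.array(c["rvec"],float))[0]; return np.array(c["mtx"]),Rm,np.array(c["tvec"],float).ravel()
def ray(n,uv,z):
    K,Rm,t=cam(n); uv=np.atleast_2d(uv).astype(float)
    d=(np.linalg.inv(K)@np.c_[uv,np.ones(len(uv))].T).T@Rm; o=-Rm.T@t
    return o+d*((z-o[2])/d[:,2])[:,None]
def proj(n,P):
    c=r.camera_model(n); return cv2.projectPoints(np.atleast_2d(P).astype(float),np.array(c["rvec"],float),np.array(c["tvec"],float),np.array(c["mtx"],float),None)[0][:,0]
def cloud(n,dep):
    K,Rm,t=cam(n); v,u=np.indices(dep.shape); p=np.stack([(u-K[0,2])/K[0,0]*dep,(v-K[1,2])/K[1,1]*dep,dep],-1)
    return (p-t)@Rm
def save(im,f): cv2.imwrite('pics/'+f,im[...,::-1])
E
python3 - <<'E'
from h import *
for n in ["top","side"]:
    im,d=r.grab_frame(n); np.savez(n+'0.npz',im=im,d=d); save(im,n+'0.png')
    K,Rm,t=cam(n); print(n,K[0,0],-Rm.T@t, Rm[2])
o=r.get_obs(); print(o, r.grip_point_offset)
E
```

```text
top 433.4788753994608 [ 0.46634403 -0.06127781  1.40666552] [ 0.07218095  0.01128606 -0.9973277 ]
side 517.4111150988706 [0.32955013 0.84048922 1.22649592] [ 0.17208285 -0.60753921 -0.77542479]
{'clock': 0.1, 'joints': array([-1.45110317,  0.47773367,  0.02234922,  1.55632456, -0.0115243 ,
        1.10931275, -0.08309753]), 'qvel': array([-2.22399605e-04, -5.53808397e-04, -1.48867849e-03, -2.18795876e-03,
       -4.62748437e-04, -2.63526093e-04,  6.95244617e-05]), 'tau': array([ 4.41991506e-03, -5.97764003e+01,  1.61332805e+00, -2.81958282e+01,
        1.27805976e-02,  4.90018545e-03, -1.17969336e-05]), 'tcp_pos': array([0.15232235, 0.65704908, 0.23042401]), 'orientation': array([-3.57024054e-01, -3.12115195e+00,  2.58878277e-03]), 'contact_force': array([-0.35680046,  0.18577302,  0.29132996]), 'moment': array([ 0.02001508, -0.0293897 ,  0.00764663]), 'grip_width': 0.08525701642918683} 0.0187
```

View pics/top0.png

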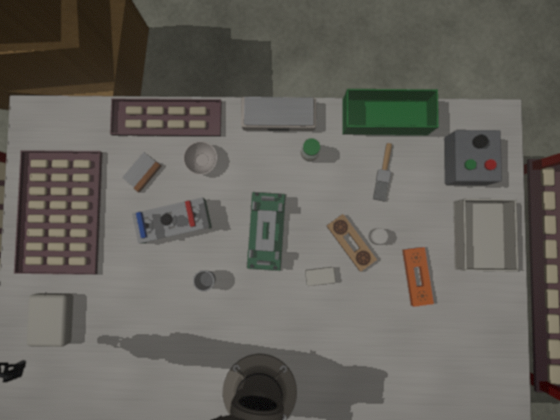

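View pics/side0.png

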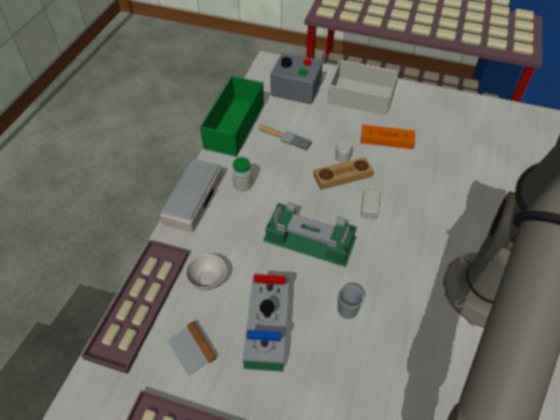

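Candidates in the top view: the pale wooden board with dark rounds is at (352,242), and its orange look-alike is at (418,277). For the key, the red handle is at (191,214), the blue one at (142,225) and the black knob at (167,219). I choose the wooden board and the red handle. The bed is at (266,231) and the shaker at (380,236).

```bash
cat > meas.py <<'E'
from h import *
def rect(n,mask,z,tag):
    m=cv2.morphologyEx(mask.astype(np.uint8),cv2.MORPH_CLOSE,np.ones((3,3)))
    cs,_=cv2.findContours(m,cv2.RETR_EXTERNAL,cv2.CHAIN_APPROX_NONE); c=max(cs,key=cv2.contourArea)
    P=ray(n,c[:,0],z)[:,:2]; q=cv2.minAreaRect((P*1000).astype(np.float32)); b=cv2.boxPoints(q)
    e=b[1]-b[0] if np.linalg.norm(b[1]-b[0])>np.linalg.norm(b[2]-b[1]) else b[2]-b[1]
    print(n,tag,'ctr',np.round(q[0],1),'size',np.round(q[1],1),'yaw',round(np.degrees(np.arctan2(e[1],e[0]))%180,1)); return q
E
python3 - <<'E'
from meas import *
for n in ['top','side']:
    D=np.load(n+'0.npz'); im,d=D['im'],D['d']; hsv=cv2.cvtColor(im,cv2.COLOR_RGB2HSV); H,S,V=cv2.split(hsv); P=cloud(n,d); X,Y,Z=P[...,0],P[...,1],P[...,2]
    ok=d>0
    def box(c,w): a=np.zeros(d.shape,bool); u,v=c; a[v-w:v+w,u-w:u+w]=1; return a
    cb,cr,ck,cbl={'top':((352,242),(266,231),(191,214),(142,225)),'side':((343,173),(310,233),(270,281),(265,336))}[n]
    rect(n,box(cb,36)&ok&(Z>.015)&(Z<.04)&(S>50),.03,'board')
    rect(n,box(cr,58)&ok&(Z>.03)&(Z<.1)&(H>40)&(H<95)&(S>60),.06,'bed green')
    rect(n,box(cr,58)&ok&(Z>.05)&(Z<.1),.06,'bed all')
    rect(n,box(ck,20)&ok&((H<8)|(H>172))&(S>150),.124,'redhandle')
    rect(n,box(cbl,20)&ok&(H>105)&(H<130)&(S>130),.10,'blue')
    m=box(ck,25)&ok&((H<8)|(H>172))&(S>150); print('red z',np.percentile(Z[m],[5,50,95]))
    m=box(cr,15)&ok; print('deck z',np.median(Z[m]), 'boardz',np.median(Z[box(cb,20)&(S>50)]))
D=np.load('top0.npz'); im=D['im']
a=cv2.resize(im[180:300,210:390],None,fx=4,fy=4,interpolation=cv2.INTER_CUBIC); save(a[:, :720],'crop.png')
E
```

```text
top board ctr [ 471.3 -285.9] size [180.   65.8] yaw 36.6
top bed green ctr [413.8 -11.6] size [97.8 51.5] yaw 86.7
top bed all ctr [505.1 -15.1] size [103.5 235.3] yaw 177.0
top redhandle ctr [550.5 208.4] size [71.   9.3] yaw 12.9
top blue ctr [516.7 362. ] size [72.3 10.1] yaw 13.3
red z [0.1191124  0.12446899 0.12818364]
deck z 0.015104805670204594 boardz 0.03040039371229658
side board ctr [ 471.5 -280.9] size [187.7  80. ] yaw 37.4
side bed green ctr [416.2   0.8] size [121.9  58. ] yaw 87.1
side bed all ctr [506.7 -18.3] size [126.6 237.8] yaw 177.1
side redhandle ctr [549.5 217.3] size [76.5 25.5] yaw 17.7
side blue ctr [520. 351.] size [78.2 25.9] yaw 13.5
red z [0.10724606 0.1228509  0.12834751]
deck z 0.05411840359112776 boardz 0.030445727137885435
```

View pics/crop.png

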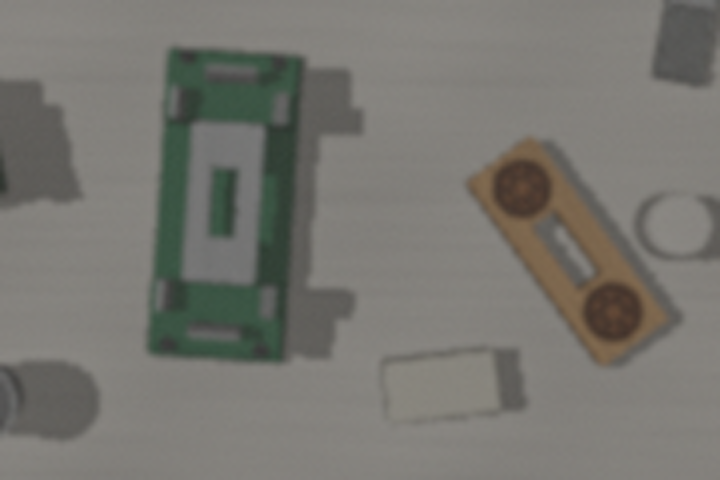

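The crop shows the wooden board with its slot at about (575,250) and the shaker at (677,225), beside the lower half of its long side. The bed's deck and slot are at (223,203). I'll grip about 25 mm off centre, away from the shaker.

```bash
cat > go.py <<'E'
from h import *
def go(x,y,z,yaw):
    "target TCP mm, jaw (tool y) world yaw deg -> delta in tool axes"
    o=r.get_obs(); M=R.from_rotvec(o['orientation']); p=o['tcp_pos']*1000
    a=np.radians(yaw); ty=np.array([np.cos(a),np.sin(a),0]); tz=np.array([0,0,-1.]); T=R.from_matrix(np.c_[np.cross(ty,tz),ty,tz])
    print('now',p.round(1),'shift',M.inv().apply(np.array([x,y,z])-p).round(1),'turn',(M.inv()*T).as_rotvec().round(3))
E
python3 - <<'E'
from meas import *; from go import go
D=np.load('top0.npz'); im,d=D['im'],D['d']; H,S,V=cv2.split(cv2.cvtColor(im,cv2.COLOR_RGB2HSV))
m=np.zeros(d.shape,bool); m[210:252,254:278]=1
q=rect('top',m&(S<45)&(V>95),.06,'deck')
m2=np.zeros(d.shape,bool); m2[219:242,258:273]=1
rect('top',m2&(S>60),.06,'deck slot')
m3=np.zeros(d.shape,bool); m3[228:256,338:366]=1
rect('top',m3&(S<45),.03,'board slot')
# shaker
print('shaker',ray('top',[[379.5,236]],.06).round(3))
# rack
P=cloud('top',d); m=np.zeros(d.shape,bool); m[190:250,125:218]=1
rect('top',m&(P[...,2]>.05),.062,'rack')
go(550,-50,200,-53)
E
```

```text
top deck ctr [505.8 -15.1] size [ 58.3 124.7] yaw 177.1
top deck slot ctr [505.6 -13.7] size [10.7 44.1] yaw 175.6
top board slot ctr [ 471.9 -285.3] size [57.7 19.7] yaw 37.1
shaker [[ 0.492 -0.369  0.06 ]]
top rack ctr [529.3 283.5] size [105.6 233.3] yaw 104.4
now [152.3 657.  230.4] shift [-547.1 -598.9   31.5] turn [-1.000e-03  2.000e-03  2.268e+00]
```

Call:
play_rows:
  deltas:
    - [82,[-547,-599,31],[0,0,2.27]]
    - [82,[-547,-599,31],[0,0,2.27]]
    - [82,[-547,-599,31],[0,0,2.27]]
    - [82,[-547,-599,31],[0,0,2.27]]
    - [82,[-547,-599,31],[0,0,2.27]]
    - [82,[-547,-599,31],[0,0,2.27]]
    - [82,[-547,-599,31],[0,0,2.27]]
    - [82,[-547,-599,31],[0,0,2.27]]

```text
clock: 1.1
tcp_pos: [0.3976, 0.2201, 0.2123]
orientation: [2.394, 2.033, -0.0]
contact_force: [1.1, 0.8, -1.3]
grip_width: 0.0819
```

```bash
python3 -c "
from go import go
go(491,-271,150,-53);go(491,-271,4,-53)"
```

```text
now [397.6 220.1 212.3] shift [-469.4  171.8   62.7] turn [0.001 0.001 0.762]
now [397.6 220.1 212.3] shift [-469.3  171.7  208.7] turn [0.001 0.001 0.762]
```

Call:
play_rows:
  deltas:
    - [82,[-469,172,63],[0,0,0.76]]
    - [82,[-469,172,63],[0,0,0.76]]
    - [82,[-469,172,63],[0,0,0.76]]
    - [82,[-469,172,63],[0,0,0.76]]
    - [82,[-469,172,63],[0,0,0.76]]
    - [82,[-469,172,63],[0,0,0.76]]
    - [82,[-469,172,63],[0,0,0.76]]
    - [82,[-469,172,63],[0,0,0.76]]

```text
clock: 2.1
tcp_pos: [0.4906, -0.267, 0.1497]
orientation: [2.978, 1.001, -0.0]
contact_force: [1.4, 0.5, 0.9]
grip_width: 0.082
```

```bash
python3 -c "
from go import go
go(491,-271,4,-53)
from h import *
im,d=r.grab_frame('side');a=cv2.resize(im[90:230,270:430],None,fx=4,fy=4,interpolation=cv2.INTER_CUBIC);save(a,'s1.png')"
```

```text
now [ 490.6 -267.   149.7] shift [ -2.1   3.5 145.7] turn [0.    0.    0.003]
```

View pics/s1.png

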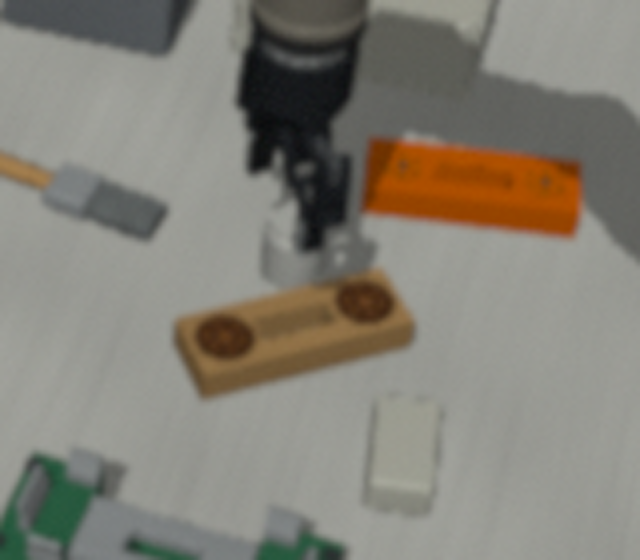

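The side crop shows the tool above the left half of the board. The shaker is at (290,245) behind its right half, and the orange decoy at (475,185) is well clear. I'm going down.

Call:
play_rows:
  deltas:
    - [78,[-2,3.5,50],[0,0,0]]
    - [78,[-2,3.5,90],[0,0,0]]
    - [78,[-2,3.5,115],[0,0,0]]
    - [78,[-2,3.5,130],[0,0,0]]
    - [78,[-2,3.5,140],[0,0,0]]
    - [78,[-2,3.5,145],[0,0,0]]
    - [78,[-2,3.5,145],[0,0,0]]

```text
clock: 3.02
tcp_pos: [0.4903, -0.2823, 0.0053]
orientation: [2.974, 0.985, -0.001]
contact_force: [-0.5, 1.3, -0.4]
grip_width: 0.078
```

Call:
play_rows:
  deltas:
    - [55,[0,0,0],[0,0,0]]
    - [55,[0,0,0],[0,0,0]]
    - [55,[0,0,0],[0,0,0]]
    - [55,[0,0,0],[0,0,0]]
    - [55,[0,0,0],[0,0,0]]
  squeeze: 70

```text
clock: 3.65
tcp_pos: [0.4907, -0.2824, 0.0063]
orientation: [2.975, 0.984, 0.001]
contact_force: [-2.9, 4.2, 5.9]
grip_width: 0.0631
```

Call:
play_rows:
  deltas:
    - [50,[0,0,-10],[0,0,0]]
    - [50,[0,0,-30],[0,0,0]]
    - [50,[0,0,-60],[0,0,0]]
    - [50,[0,0,-100],[0,0,0]]
    - [50,[0,0,-150],[0,0,0]]
    - [50,[0,0,-150],[0,0,0]]

```text
clock: 4.4
tcp_pos: [0.4926, -0.2832, 0.1612]
orientation: [2.969, 0.981, 0.012]
contact_force: [0.4, -0.2, -3.1]
grip_width: 0.0627
```

```bash
python3 - <<'E'
from meas import *; from go import go
o=r.get_obs(); print(o['tcp_pos'],o['qvel'].round(3),o['contact_force'])
for n,c in (('top',(352,242)),('side',(343,150))):
    im,d=r.grab_frame(n); np.savez(n+'1.npz',im=im,d=d)
    save(cv2.resize(im[170:300,230:420] if n=='top' else im[70:250,230:430],None,fx=3,fy=3,interpolation=cv2.INTER_CUBIC),n+'1.png')
a=cv2.imread('pics/top1.png');b=cv2.imread('pics/side1.png');h=max(a.shape[0],b.shape[0]);
a=cv2.resize(a,None,fx=.66,fy=.66);b=cv2.resize(b,None,fx=.66,fy=.66);h=max(a.shape[0],b.shape[0])
p=lambda x:cv2.copyMakeBorder(x,0,h-x.shape[0],0,0,cv2.BORDER_CONSTANT)
cv2.imwrite('pics/both1.png',np.hstack([p(a),p(b)]))
o=r.get_obs(); print(o['tcp_pos'])
E
```

```text
[ 0.49260726 -0.2832232   0.16118738] [ 0.02   0.056 -0.054  0.061 -0.033 -0.034  0.024] [ 0.44836878 -0.21193251 -3.06354147]
[ 0.49046917 -0.28106981  0.15716212]
```

View pics/both1.png

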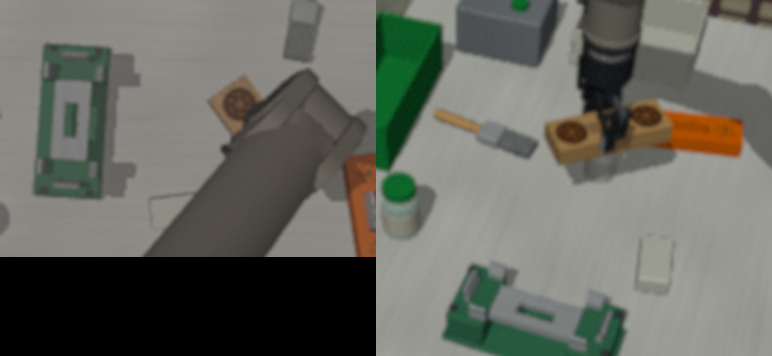

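The pictures show the board held level, gripped somewhat off centre. The shaker is still standing under it at (600,165), unmoved. I'm carrying the board over the bed.

```bash
python3 -c "
from go import go
go(522.7,-15.9,150,-92.9)"
```

```text
now [ 490.5 -281.1  157.2] shift [ 184.1 -193.6    5.2] turn [ 0.009 -0.002  0.69 ]
```

Call:
play_rows:
  deltas:
    - [50,[20,-21,0],[0,0,0.07]]
    - [50,[60,-63,1],[0,0,0.22]]
    - [50,[100,-105,2],[0,0,0.37]]
    - [50,[140,-147,3],[0.005,0,0.52]]
    - [50,[170,-178,4],[0.009,-0.002,0.64]]
    - [50,[184,-193.6,5],[0.009,-0.002,0.69]]
    - [50,[184,-193.6,5],[0.009,-0.002,0.69]]
    - [50,[184,-193.6,5],[0.009,-0.002,0.69]]

```text
clock: 5.5
tcp_pos: [0.5219, -0.0172, 0.1497]
orientation: [3.139, -0.08, -0.001]
contact_force: [-0.6, -1.0, -2.9]
grip_width: 0.0625
```

```bash
cat > look.py <<'E'
from meas import *; from go import go
im,d=r.grab_frame('side'); np.savez('s2.npz',im=im,d=d)
o=r.get_obs(); p=o['tcp_pos']*1000; M=R.from_rotvec(o['orientation']).as_matrix(); print(p.round(1),'jaw',np.degrees(np.arctan2(M[1,1],M[0,1])).round(2),'tz',M[:,2].round(3))
ztop=(o['tcp_pos'][2]-.006+.03)
H,S,V=cv2.split(cv2.cvtColor(im,cv2.COLOR_RGB2HSV)); P=cloud('side',d)
m=(d>0)&(abs(P[...,2]-ztop)<.006)&(abs(P[...,1]+.015)<.08)&(abs(P[...,0]-.506)<.13)
print(m.sum(),'ztop',ztop,np.median(P[...,2][m]))
m&=(S>50)
q=rect('side',m,ztop,'board top')
save(cv2.resize(im[130:280,220:400],None,fx=4,fy=4,interpolation=cv2.INTER_CUBIC),'s2.png')
# pads/dark patterns
E
python3 look.py
```

```text
[522.1 -17.5 149.9] jaw -92.99 tz [-0.    -0.001 -1.   ]
1034 ztop 0.17391566805861192 0.1752060698159033
side board top ctr [466.8 -11.7] size [ 73.2 103.4] yaw 176.7
```

View pics/s2.png

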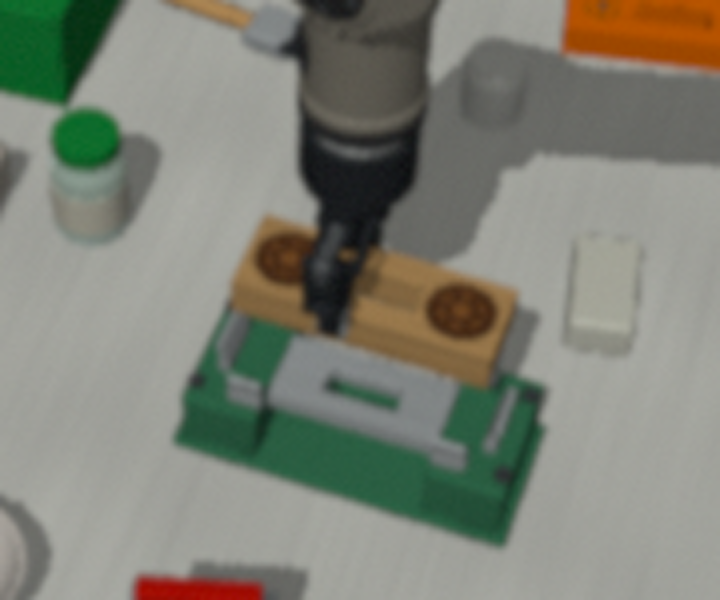

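```bash
python3 - <<'E'
from h import *
f=lambda L,z:(ray('side',np.array(L)/4+np.array([220,130])-.375,z)*1000).round(1)[:,:2]
c=f([(235,287),(493,360),(520,292),(268,218)],.174); print(c, c.mean(0)); q=f([(288,258),(461,309)],.174); print(q,q.mean(0),np.degrees(np.arctan2(*(q[0]-q[1])[::-1])))
print('slot',f([(362,391)],.06)); D=np.load('s2.npz'); im=D['im']; H,S,V=cv2.split(cv2.cvtColor(im,cv2.COLOR_RGB2HSV))
# dark discs
m=((S>60)&(V<95)&((H<20)|(H>170))).astype(np.uint8); m[:188]=0;m[215:]=0; m[:,:280]=0; m[:,350:]=0
n,l,st,ce=cv2.connectedComponentsWithStats(m); print([(s[4],x) for s,x in zip(st[1:],ce[1:]) if s[4]>30])
E
```

```text
[[592.3  13. ]
 [416.1  19.7]
 [412.1 -40.9]
 [589.6 -51.6]] [502.525 -14.95 ]
[[566.4 -21.8]
 [445.8 -14.9]] [506.1  -18.35] -3.274546847766822
slot [[506.9 -14. ]]
[(np.int32(150), array([291.57333333, 195.52      ])), (np.int32(59), array([310.        , 199.42372881])), (np.int32(160), array([334.875 , 207.5375]))]
```

Call:
play_rows:
  deltas:
    - [50,[0,-2.5,10],[0,0,0]]
    - [50,[0,-2.5,25],[0,0,0]]
    - [50,[0,-2.5,40],[0,0,0]]
    - [50,[0,-2.5,50],[0,0,0]]
    - [50,[0,-2.5,58],[0,0,0]]
    - [50,[0,-2.5,64],[0,0,0]]
    - [50,[0,-2.5,64],[0,0,0]]
    - [50,[0,-2.5,64],[0,0,0]]

```text
clock: 6.55
tcp_pos: [0.5225, -0.0151, 0.0862]
orientation: [3.14, -0.082, 0.0]
contact_force: [1.1, -0.0, -3.7]
grip_width: 0.062
```

```bash
python3 - <<'E'
from h import *
from go import go
go(522.3,-15,65,-92.9); print(r.get_obs()['contact_force'])
im,d=r.grab_frame('side'); save(cv2.resize(im[150:280,230:380],None,fx=5,fy=4.6,interpolation=cv2.INTER_CUBIC),'s3.png')
E
```

```text
now [522.5 -15.1  86.2] shift [-0.2 -0.1 21.2] turn [ 0.001 -0.    -0.002]
[ 1.05229361 -0.0432298  -3.74971599]
```

View pics/s3.png

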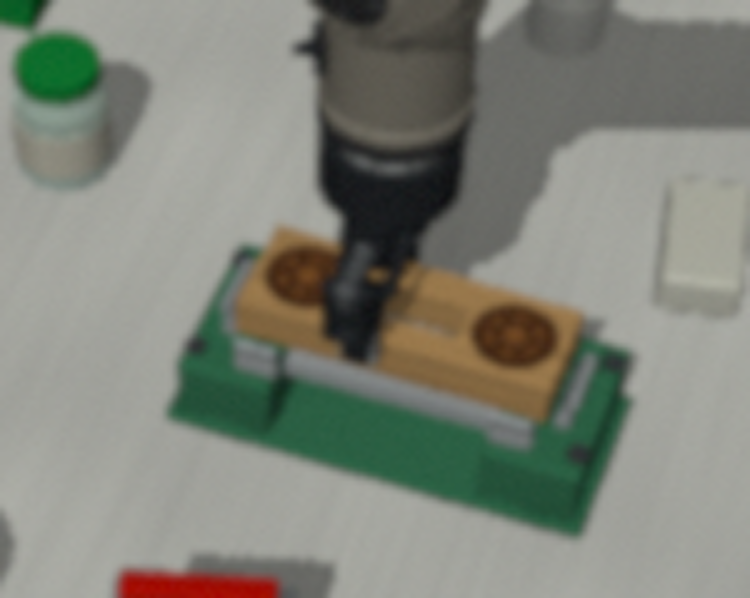

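The board is hovering level just inside the lug flares, near the lugs at (255,355) and (510,430), with no contact yet. I'll lower it slowly.

Call:
play_rows:
  deltas:
    - [50,[0,0,4],[0,0,0]]
    - [50,[0,0,8],[0,0,0]]
    - [50,[0,0,12],[0,0,0]]
    - [50,[0,0,15],[0,0,0]]
    - [50,[0,0,18],[0,0,0]]
    - [50,[0,0,20],[0,0,0]]
    - [50,[0,0,20.5],[0,0,0]]
    - [50,[0,0,20.5],[0,0,0]]

```text
clock: 7.6
tcp_pos: [0.5225, -0.0151, 0.0665]
orientation: [-3.14, 0.082, -0.0]
contact_force: [-3.7, 0.5, 8.5]
grip_width: 0.0623
```

Call:
play_rows:
  deltas:
    - [66,[0,0,0],[0,0,0]]
    - [78,[0,0,0],[0,0,0]]
    - [80,[0,0,0],[0,0,0]]
    - [80,[0,0,0],[0,0,0]]
    - [80,[0,0,-10],[0,0,0]]
    - [80,[0,0,-30],[0,0,0]]
    - [80,[0,0,-70],[0,0,0]]
    - [80,[0,0,-110],[0,0,0]]

```text
clock: 8.6
tcp_pos: [0.5225, -0.0155, 0.1788]
orientation: [-3.14, 0.083, -0.001]
contact_force: [0.0, 0.5, 0.5]
grip_width: 0.0801
```

```bash
python3 - <<'E'
from h import *
from go import go
# red key estimate: top view ray at handle top z .124
go(549,210,230,-77)
E
```

```text
now [522.5 -15.5 178.8] shift [  14.6 -226.6  -51.2] turn [-0.    -0.001 -0.28 ]
```

Call:
play_rows:
  deltas:
    - [60,[2,-30,-20],[0,0,-0.04]]
    - [60,[5,-80,-40],[0,0,-0.1]]
    - [60,[9,-135,-51],[0,0,-0.18]]
    - [60,[13,-190,-51],[0,0,-0.25]]
    - [60,[14.6,-226,-51],[0,0,-0.28]]
    - [60,[14.6,-226,-51],[0,0,-0.28]]
    - [60,[14.6,-226,-51],[0,0,-0.28]]
    - [60,[14.6,-226,-51],[0,0,-0.28]]

```text
clock: 9.6
tcp_pos: [0.5491, 0.2073, 0.2301]
orientation: [3.122, 0.35, 0.001]
contact_force: [-0.2, 0.3, 0.3]
grip_width: 0.0599
```

```bash
python3 - <<'E'
from meas import *; from go import go
it,dt=r.grab_frame('top'); np.savez('t4.npz',im=it,d=dt)
H,S,V=cv2.split(cv2.cvtColor(it,cv2.COLOR_RGB2HSV)); m=np.zeros(dt.shape,bool); m[185:276,242:292]=1
rect('top',m&(S>60)&(H<25),.09,'board seated')
P=cloud('top',dt); s=m&(S>60)&(H<25)&(dt>0)
A=np.c_[P[s][:,:2],np.ones(s.sum())]; print('plane',np.linalg.lstsq(A,P[s][:,2],rcond=None)[0], np.median(P[s][:,2]))
m2=np.zeros(dt.shape,bool); m2[219:242,258:273]=1
rect('top',m2&(S<60),.09,'board slot')
D=np.load('top0.npz'); im=D['im']; H,S,V=cv2.split(cv2.cvtColor(im,cv2.COLOR_RGB2HSV))
for c,hm,t in (((191,214),((H<12)|(H>168)),'red'),((142,225),(H>100)&(H<135),'blue')):
    b=np.zeros(H.shape,bool); b[c[1]-22:c[1]+22,c[0]-14:c[0]+14]=1
    rect('top',b&hm&(S>80),.124,t)
im,d=r.grab_frame('side'); H,S,V=cv2.split(cv2.cvtColor(im,cv2.COLOR_RGB2HSV)); P=cloud('side',d)
s=(d>0)&((H<8)|(H>172))&(S>120)&(abs(P[...,0]-.55)<.08)&(abs(P[...,1]-.21)<.06)&(P[...,2]>.119)
rect('side',s,.124,'red top face'); q=P[s]; print(len(q),q.mean(0),q.min(0),q.max(0))
a=cv2.resize(it[180:285,230:305],None,fx=5,fy=5,interpolation=cv2.INTER_CUBIC); b=cv2.resize(im[230:335,225:305],None,fx=5,fy=5,interpolation=cv2.INTER_CUBIC); save(np.hstack([a,b]),'m4.png')
go(549,210,180,-77)
E
```

```text
top board seated ctr [505. -15.] size [ 66.5 180.6] yaw 176.2
plane [0.0091678  0.04814574 0.08544404] 0.09042084036570025
top board slot ctr [504.9 -15. ] size [23.4 62.1] yaw 175.6
top red ctr [550.6 208. ] size [76.8 17.9] yaw 12.2
top blue ctr [515.3 353.5] size [76.8 15.7] yaw 13.3
side red top face ctr [551.4 212.2] size [77.2 19.7] yaw 13.2
186 [0.55093468 0.21227517 0.12499128] [0.51387396 0.19510592 0.1191263 ] [0.59001009 0.22852054 0.13279913]
now [549.1 207.9 230. ] shift [ 0.3 -2.1 50. ] turn [ 0.    -0.001 -0.002]
```

View pics/m4.png

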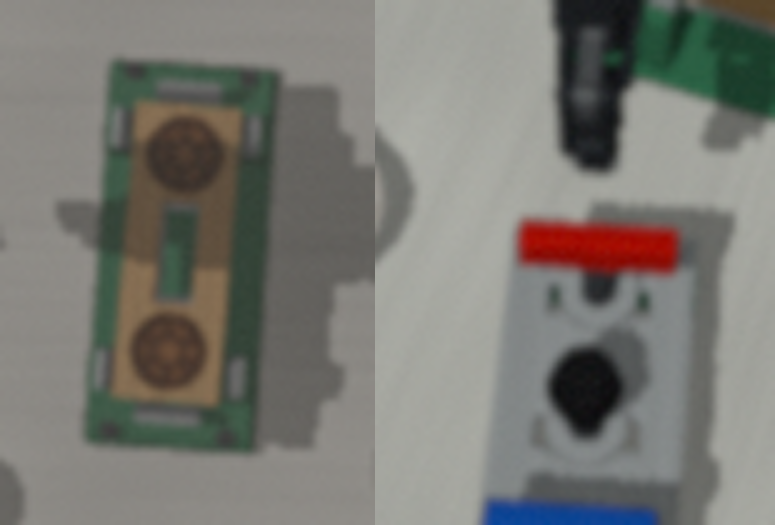

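The left crop shows the board seated flat between the lugs, with its slot over the deck slot at (178,255). In the right crop, the red handle at (600,245) is free to grip, with the black knob at (585,390). I'm going down on the handle.

Call:
play_rows:
  deltas:
    - [60,[2,-1.7,40],[0,0,0]]
    - [60,[2,-1.7,80],[0,0,0]]
    - [60,[2,-1.7,110],[0,0,0]]
    - [60,[2,-1.7,128],[0,0,0]]
    - [60,[2,-1.7,136],[0,0,0]]
    - [60,[2,-1.7,136],[0,0,0]]
    - [60,[2,-1.7,136],[0,0,0]]

```text
clock: 10.58
tcp_pos: [0.5515, 0.2102, 0.095]
orientation: [-3.121, -0.352, -0.004]
contact_force: [0.6, -0.5, -0.5]
grip_width: 0.06
```

Call:
play_rows:
  deltas:
    - [30,[0,0,0],[0,0,0]]
    - [20,[0,0,0],[0,0,0]]
    - [8,[0,0,0],[0,0,0]]
    - [8,[0,0,0],[0,0,0]]
    - [8,[0,0,0],[0,0,0]]
    - [8,[0,0,0],[0,0,0]]
    - [8,[0,0,0],[0,0,0]]
  squeeze: 80

```text
clock: 11.45
tcp_pos: [0.5518, 0.2104, 0.0956]
orientation: [-3.121, -0.352, -0.005]
contact_force: [-1.9, -0.1, 6.0]
grip_width: 0.0149
```

Call:
play_rows:
  deltas:
    - [8,[0,0,-6],[0,0,0]]
    - [8,[0,0,-20],[0,0,0]]
    - [8,[0,0,-40],[0,0,0]]
    - [8,[0,0,-65],[0,0,0]]
    - [8,[0,0,-95],[0,0,0]]
    - [8,[0,0,-120],[0,0,0]]
    - [8,[0,0,-125],[0,0,0]]
    - [8,[0,0,-125],[0,0,0]]

```text
clock: 12.45
tcp_pos: [0.5512, 0.2103, 0.2207]
orientation: [-3.12, -0.352, -0.005]
contact_force: [0.2, 0.0, -2.4]
grip_width: 0.0147
```

```bash
cat > keylook.py <<'E'
from meas import *; from go import go
import sys
im,d=r.grab_frame('side'); np.savez('s5.npz',im=im,d=d); H,S,V=cv2.split(cv2.cvtColor(im,cv2.COLOR_RGB2HSV)); P=cloud('side',d)
o=r.get_obs(); p=o['tcp_pos']; M=R.from_rotvec(o['orientation']).as_matrix(); print((p*1000).round(1),'jaw',np.degrees(np.arctan2(M[1,1],M[0,1])).round(2),'tz',M[:,2].round(4),o['contact_force'].round(1),o['grip_width'])
s=(d>0)&((H<8)|(H>172))&(S>110)&(abs(P[...,0]-p[0])<.09)&(abs(P[...,1]-p[1])<.06)&(abs(P[...,2]-p[2]-.02)<.03)
q=P[s]; w=cv2.fitLine(q.astype(np.float32),cv2.DIST_HUBER,0,.01,.01).ravel(); print('red',len(q),'dir',w[:3],'mean',q.mean(0))
x=(q-p)@M[:,0]; print('extent along tool x',np.percentile(x,[1,99]).round(4), 'z',np.percentile(q[:,2],[1,99]))
u,v=proj('side',[p-[0,0,.04]])[0].astype(int); u0,v0=max(u-70,0),max(v-70,0)
save(cv2.resize(im[v0:v0+150,u0:u0+150],None,fx=4,fy=4,interpolation=cv2.INTER_CUBIC),sys.argv[1]); print('crop',u0,v0)
E
python3 keylook.py k5.png
```

```text
[550.9 210.2 220.1] jaw -77.13 tz [ 0.0018  0.0014 -1.    ] [ 0.6  0.8 -3.4] 0.014980420161527496
red 206 dir [0.9711919  0.23771451 0.01667955] mean [0.54718177 0.21316438 0.24601737]
extent along tool x [-0.0384  0.0392] z [0.22848191 0.26344045]
crop 199 194
```

View pics/k5.png

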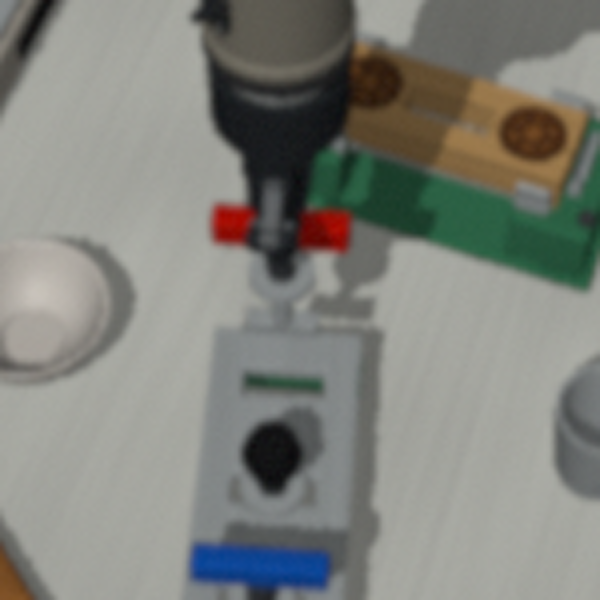

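The key hangs straight in the gripper: handle at (280,230), head at (282,318). Its own rack slot is empty, and the blue key and tamper haven't moved. I'm moving over the bed slot.

```bash
python3 -c "
from go import go
from h import *
print(ray('side',[[269.1,273.1]],.134))
go(505.3,-15,200,-93.2)"
```

```text
[[0.55408752 0.20603487 0.134     ]]
now [550.9 210.2 220.1] shift [-94.7 209.4  19.7] turn [-0.001 -0.002  0.281]
```

Call:
play_rows:
  deltas:
    - [8,[-9,20,0],[0,0,0.03]]
    - [8,[-27,60,2],[0,0,0.09]]
    - [8,[-50,110,4],[0,0,0.16]]
    - [8,[-73,160,8],[0,-0.002,0.22]]
    - [8,[-88,195,14],[-0.001,-0.002,0.26]]
    - [8,[-94.7,209.4,19],[-0.001,-0.002,0.281]]
    - [8,[-94.7,209.4,19.7],[-0.001,-0.002,0.281]]
    - [8,[-94.7,209.4,19.7],[-0.001,-0.002,0.281]]

```text
clock: 13.5
tcp_pos: [0.5056, -0.0135, 0.1998]
orientation: [-3.14, 0.085, 0.001]
contact_force: [0.5, 1.5, -2.3]
grip_width: 0.0146
```

```bash
python3 keylook.py k6.png; python3 -c "
from go import go
go(505.3,-15,200,-93.2)"
```

```text
[505.7 -13.4 199.9] jaw -93.07 tz [-2.e-04  4.e-04 -1.e+00] [ 0.1  0.6 -3.2] 0.014572062074139627
red 144 dir [ 0.9982317  -0.02181892 -0.05529385] mean [ 0.49434495 -0.00814757  0.22373895]
extent along tool x [-0.0382  0.0379] z [0.20832801 0.24708131]
crop 242 135
now [505.7 -13.4 199.9] shift [-0.3  1.6 -0.1] turn [-0.     0.     0.002]
```

View pics/k6.png

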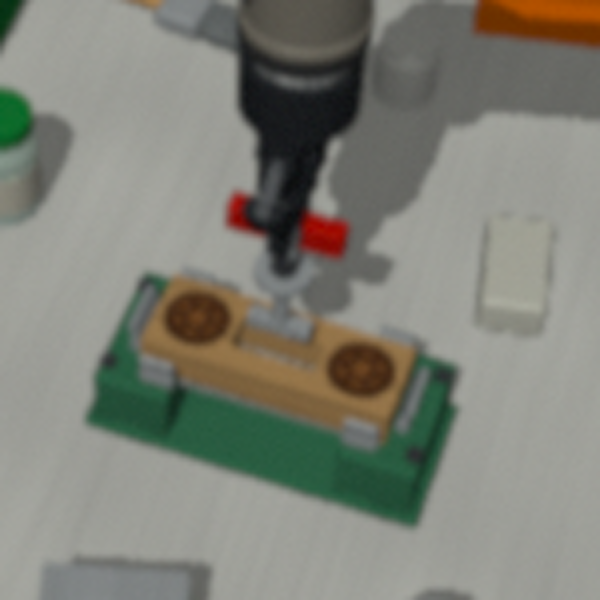

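```bash
python3 - <<'E'
from h import *
f=lambda L,z:(ray('side',np.array(L)/4+np.array([242,135])-.375,z)*1000).round(1)[:,:2]
print('head front bottom',f([(247,325),(312,338)],.108)); print('slot near edge',f([(236,345),(313,367)],.09)); print('discs',f([(197,317),(360,369)],.09).mean(0))
E
```

```text
head front bottom [[527.8 -11. ]
 [482.5 -13.8]]
slot near edge [[533.4  -5.5]
 [477.8  -3.5]]
discs [506.4  -16.25]
```

Call:
play_rows:
  deltas:
    - [8,[0,0,6],[0,0,0]]
    - [8,[0,0,12],[0,0,0]]
    - [8,[0,0,18],[0,0,0]]
    - [8,[0,0,24],[0,0,0]]
    - [8,[0,0,30],[0,0,0]]
    - [8,[0,0,35],[0,0,0]]
    - [8,[0,0,40],[0,0,0]]
    - [8,[0,0,40],[0,0,0]]

```text
clock: 14.55
tcp_pos: [0.5055, -0.0134, 0.1595]
orientation: [-3.14, 0.084, 0.001]
contact_force: [0.1, 0.3, -2.8]
grip_width: 0.0149
```

No contact, so the head is well inside the board's slot. Next is the deck slot.

Call:
play_rows:
  deltas:
    - [8,[0,0,4],[0,0,0]]
    - [8,[0,0,8],[0,0,0]]
    - [8,[0,0,12],[0,0,0]]
    - [8,[0,0,15],[0,0,0]]
    - [8,[0,0,15],[0,0,0]]

```text
clock: 15.18
tcp_pos: [0.5053, -0.0135, 0.1443]
orientation: [3.14, -0.084, -0.002]
contact_force: [0.6, 0.6, -2.4]
grip_width: 0.0146
```

Call:
play_rows:
  deltas:
    - [8,[0,0,5],[0,0,0]]
    - [8,[0,0,10],[0,0,0]]
    - [8,[0,0,14],[0,0,0]]
    - [8,[0,0,17],[0,0,0]]
    - [8,[0,0,19],[0,0,0]]
    - [8,[0,0,20],[0,0,0]]
    - [8,[0,0,20],[0,0,0]]

```text
clock: 16.05
tcp_pos: [0.5053, -0.0134, 0.1243]
orientation: [-3.14, 0.084, 0.002]
contact_force: [0.0, 1.0, -3.0]
grip_width: 0.0148
```

The head is through both slots and the collar is about a millimetre above the board. Now the quarter turn.

Call:
play_rows:
  deltas:
    - [8,[0,0.5,0],[0,0,-0.12]]
    - [8,[0,0.8,0],[0,0,-0.29]]
    - [8,[0,1,0],[0,0,-0.46]]
    - [8,[0,1,0],[0,0,-0.63]]
    - [8,[0,1,0],[0,0,-0.8]]
    - [8,[0,1,0],[0,0,-0.97]]
    - [8,[0,1,0],[0,0,-1.1]]
    - [8,[0,1,0],[0,0,-1.1]]

```text
clock: 17.05
tcp_pos: [0.5053, -0.0146, 0.1245]
orientation: [-2.722, -1.567, 0.001]
contact_force: [0.1, 0.0, -2.4]
grip_width: 0.0148
```

```bash
python3 -c "
from go import go
go(505.3,-14.3,124,-3)"
```

```text
now [505.3 -14.6 124.5] shift [ 0.2 -0.2  0.5] turn [-0.001 -0.    -0.474]
```

Call:
play_rows:
  deltas:
    - [8,[0,0,0],[0,0,-0.15]]
    - [8,[0,0,0],[0,0,-0.3]]
    - [8,[0,0,0],[0,0,-0.43]]
    - [8,[0,0,0],[0,0,-0.474]]
    - [8,[0,0,0.5],[0,0,-0.474]]
    - [8,[0,0,1],[0,0,-0.474]]
    - [8,[0,0,1],[0,0,-0.474]]

```text
clock: 17.92
tcp_pos: [0.5054, -0.0148, 0.1236]
orientation: [-2.279, -2.161, 0.001]
contact_force: [-1.0, -0.4, 0.6]
grip_width: 0.0146
```

```bash
python3 keylook.py k7.png
```

```text
[505.4 -14.7 123.6] jaw -3.04 tz [-8.e-04  3.e-04 -1.e+00] [-0.8 -0.4  1.2] 0.014823466466223331
red 135 dir [-0.02923401  0.9970829  -0.07050551] mean [0.50658386 0.0024949  0.15171875]
extent along tool x [-0.0232  0.0412] z [0.13331488 0.17103826]
crop 241 152
```

View pics/k7.png

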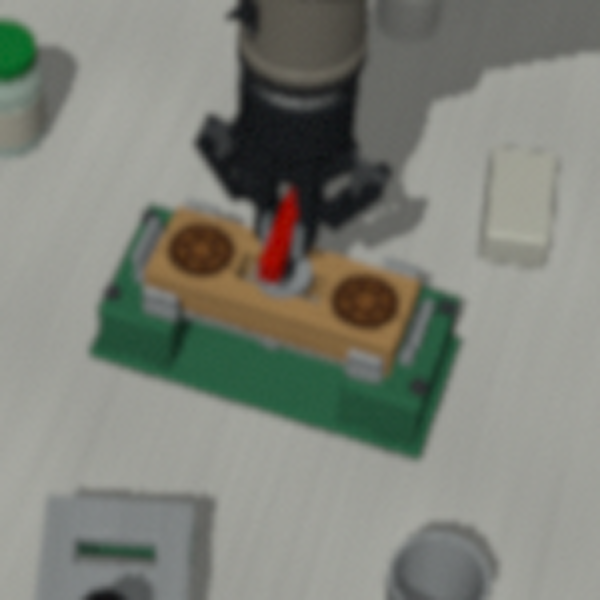

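The handle now lies across the slot at (280,240), with the collar on the board at (290,280) and the weight off the wrist. I'll release and rise.

Call:
play_rows:
  deltas:
    - [18,[0,0,0],[0,0,0]]
    - [24,[0,0,0],[0,0,0]]
    - [40,[0,0,0],[0,0,0]]
    - [40,[0,0,0],[0,0,0]]
    - [40,[0,0,-15],[0,0,0]]
    - [40,[0,0,-50],[0,0,0]]
    - [40,[0,0,-100],[0,0,0]]
    - [40,[0,0,-140],[0,0,0]]

```text
clock: 18.98
tcp_pos: [0.5058, -0.0152, 0.2665]
orientation: [2.28, 2.161, 0.002]
contact_force: [0.8, 0.4, -0.2]
grip_width: 0.04
```

```bash
python3 -c "
from go import go
go(505,-300,280,-3)"
```

```text
now [505.8 -15.2 266.5] shift [-284.4   14.5  -13.6] turn [ 0.001 -0.001 -0.001]
```

Call:
play_rows:
  deltas:
    - [40,[-40,2,-5],[0,0,0]]
    - [40,[-100,5,-10],[0,0,0]]
    - [40,[-160,8,-13],[0,0,0]]
    - [40,[-220,11,-13],[0,0,0]]
    - [40,[-265,13,-13],[0,0,0]]
    - [40,[-284,14,-13],[0,0,0]]
    - [40,[-284,14,-13],[0,0,0]]
    - [40,[-284,14,-13],[0,0,0]]

```text
clock: 19.98
tcp_pos: [0.5048, -0.2983, 0.2797]
orientation: [-2.279, -2.162, -0.003]
contact_force: [-0.2, -0.6, 0.8]
grip_width: 0.04
```

```bash
python3 - <<'E'
from meas import *
it,d=r.grab_frame('top'); im,ds=r.grab_frame('side')
H,S,V=cv2.split(cv2.cvtColor(it,cv2.COLOR_RGB2HSV)); b=np.zeros(d.shape,bool); b[190:272,245:290]=1
rect('top',b&((H<9)|(H>170))&(S>140),.152,'red handle')
P=cloud('top',d); s=b&((H<9)|(H>170))&(S>140)&(d>0); print('top z',np.median(P[s][:,2]))
rect('top',b&(H<25)&(S>60),.09,'board')
for c,hm,t in (((142,225),(H>100)&(H<135),'blue'),):
    b=np.zeros(d.shape,bool); b[c[1]-22:c[1]+22,c[0]-14:c[0]+14]=1; rect('top',b&hm&(S>80),.124,t)
a=cv2.resize(it[130:300,120:300],None,fx=2.2,fy=2.2,interpolation=cv2.INTER_CUBIC); b=cv2.resize(im[180:350,215:390],None,fx=2.2,fy=2.2,interpolation=cv2.INTER_CUBIC); save(np.hstack([a,b]),'fin.png')
E
```

```text
top red handle ctr [504.6 -15.8] size [73.1 12.4] yaw 87.5
top z 0.15228348019702012
top board ctr [504.  -13.4] size [ 83. 182.] yaw 176.3
top blue ctr [515.4 353.2] size [76.8 15.9] yaw 14.1
```

View pics/fin.png

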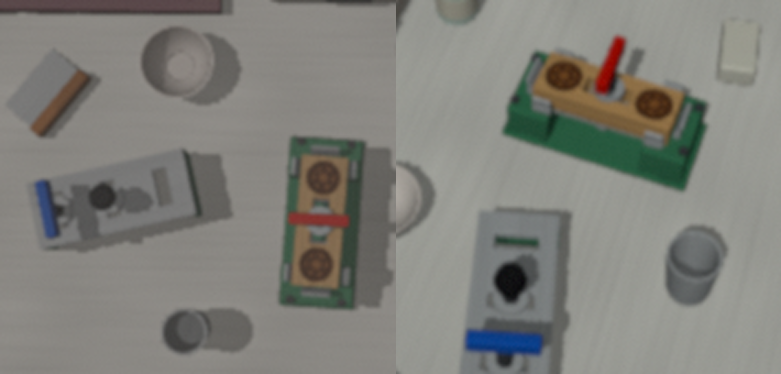

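The key stands upright with its handle square across the slot (318,220 in the left view; 610,65 in the right). The board is seated and the other tools are in place, so I'm handing in.

```bash
python3 -c "
from bench import r
print(r.hand_in())"
```

```text
the job is handed in; nothing more can be done
None
```

I set the board on the bed between the lugs, passed the red T-key down through both slots, turned it a quarter turn and released it. I then moved the arm clear and handed the job in at about 20 s; it gives no verdict.

**Board:** after seating it measured (505, -15) mm against the bed seat at about (506, -15) mm. Its top was at z 90 mm, and its yaw was within about 1° of the bed's. In the final look the key handle got into the board's colour mask, giving a width of 83 mm, so I relied on the earlier measurement and the picture.

**Key:** in the final look the handle was at (505, -16) mm, within 2 mm of the seat. It lay at 87.5°, about 90° to the bed. Its top was at z 152 mm, which matches the collar resting on the board.

**Other tools and bystanders:** the blue key had not moved. The tamper looked in place in the picture, but I did not measure it. The shaker was standing after the board was lifted. No bystander looked displaced in the pictures, though I measured none of them afterwards.

**Disagreements:**
- The descent onto the board ended about 11 mm off in y, so the board was pushed about 9 mm towards the shaker before the grip closed. It was still held level.
- The side camera put the key's head about 2 mm off the slot, while the arm's reading put it about 1.6 mm off the other way. I left it between the two, and it went in without contact.

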